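Bring the right refill jar to the front of the spice carousel and hold it

ROBOT

A 7-joint arm with a two-finger parallel gripper is mounted at the origin on a cart in front of the work surface, level with it; the furniture and walls round the work are solid. World frame = base frame: x ahead of the robot, y to its left, z up, the work surface at z = 0. Lengths are in m, angles in rad, forces in N, time in s.
With the tool pointing down it reaches from about 0.425 to 0.825 m from the base axis. Payload 3.6 kg.
Tool frame: the origin (TCP) lies where the fingers leave the gripper's body, on its centre line; the fingertips stand 73 mm ahead of it and the grasp point (between the pads) lies 54 mm ahead of it; z points along the fingers, y is the line along which they close (so a half turn about z gives the same grasp; the last joint's range is limited). The gripper opens to 85 mm and grips with 20 to 120 N. Pads are 22 mm wide; open, the fingers measure 114 mm over their backs; the gripper's body (76 mm by 85 mm) begins 54 mm behind the grasp point. The pads swing forward as they close: fully open they stand 13 mm farther back than shut.
Start: joints at [1.153, 0.615, -0.013, 1.423, 0.008, 1.103, -0.04], TCP at [0.248, -0.601, 0.304] pointing down, gripper open.
Joint ranges: [-3.12, 3.12], [-0.3, 2.06], [-1.34, 1.32], [0.26, 2.42], [-1.36, 4.5], [0.01, 1.98], [-2.84, 2.84]. Speed limits (rad/s): [2.79, 2.79, 3.14, 3.14, 3.14, 3.14, 3.14].

INTERFACE

Orientations are given as a unit quaternion [x, y, z, w].
In Python, from station import arm, snapshot, camera_info, ticket gives the robot as it stands. Calls block until the motion is done:
- arm.movep(position, orientation): joint-space move of the TCP to a pose.
- arm.line_to(position, velocity=0.15, ori=None): straight line of the TCP; ori=None keeps the orientation; velocity is the mean speed in m/s.
- arm.move_j(angles): joint-space move.
- arm.move_gripper(opening, effort=None): opening from 0.0 (shut) to 1.0 (fully open); effort is the grip in N (None keeps the last); returns when the fingers have stopped.
- arm.pause(seconds).
- arm.ik(position, orientation): joint angles nearest the present ones, or None.
- snapshot(name): name is "side" or "top" or "wrist"; returns the picture (480x640x3 uint8, blue, green, red); there is no depth.
- camera_info(name): a dict with "fx", "fy", "cx", "cy" (pixels), "dist_coeffs" ([k1, k2, p1, p2, k3] as OpenCV has them; the pictures are not rectified), "R" (3x3) and "t" (3): a world point X has camera coordinates R X + t; the wrist camera has in their place "T_tool_cam" (4x4, takes a point from camera to tool coordinates, whose origin is the TCP and whose axes are the flange's). Camera axes: x right, y down, z forward; pixel columns grow to the right and rows downward; lengths in m; the calibration is good to about 2 mm. A picture is of the moment at which its call begins: read the wrist's pose just before it. camera_info takes no time and is no camera call.
A pose or a line that the arm cannot do raises arm.MotionError and nothing moves.
- ticket.finish_job(): hands the job in; it is judged then, once.
Readings, each from a call of its own:
- arm.read_time(): time.
- arm.read_joint_positions(): joint angles.
- arm.read_dq(): joint speeds.
- arm.read_effort(): joint torques, N m.
- arm.read_tool_pos(): TCP position.
- arm.read_eef_rot(): TCP orientation.
- arm.read_ft_force(): force on the tool from outside, world axes, zero at the start.
- arm.read_wrist_torque(): the same for the moment, N m.
- arm.read_opening(): opening from 0.0 (shut) to 1.0 (fully open).
- arm.read_finger_force(): force on a finger pad.
Only numpy, scipy, OpenCV 4.12 (cv2) and the standard library are available. Lean on these libraries where they do the work, as an engineer would, in place of code of your own. Each camera call takes 0.05 s, during which the arm holds its last target. There are 200 camera calls.

TASK

The cook has set the one that needs refilling, the pepper mill or the salt shaker, on the chopping board. Grip the spice carousel by the knob on its post and turn it, without touching the jars, until the right refill jar (red sticker on the lid: peppercorns for the mill; white sticker: salt for the shaker) stands at the front, pointing squarely at the worktop's front edge. Finish still gripping the knob, so that the turntable is held still while the cook takes the jar out; leave every jar upright in its ring and everything else on the worktop where it stands.

Things in the scene. Friction and masses are not known exactly. Their poses are not given: they have to be found in the camera images.
- foot: Fixed round black foot of the spice carousel, 184 mm across, standing on the worktop; it never turns. Origin: on the carousel's vertical axis at worktop height. Its x axis is world +x, square to the worktop's front edge and away from the robot; the carousel's front is the -x side of its axis.
- turntable (a joint): Rotation of the carousel's wooden disc (238 mm across, top 30 mm above the worktop, six wire rings on a circle of 85 mm radius, one empty), rad, 0 at the start, positive anticlockwise from above; turns more than a full turn either way and stays where it is left (bearing friction 0.05 N m).
- knob: Dark wooden round knob on the carousel's central post, fixed to the disc and turning with it: 42 mm diameter, 40 mm high, side straight from 7 to 32 mm above its origin. Origin: centre of its underside, on the carousel's axis, 170 mm above the worktop. The jars' lids lie 35 mm below its underside.
- board: Wooden chopping board, 230 x 340 x 22 mm, lying fixed to the robot's right. Origin: centre of its underside; y along its length. Either the pepper mill or the salt shaker stands on it, within 150 mm of its middle: that one is to be refilled. The other stands on a dark wooden tray at the back.
- pepper_mill: Wooden pepper mill, 58 mm diameter, 170 mm tall, standing loose on the chopping board or on the cruet tray at the back. Origin: centre of its underside.
- salt_shaker: Glass salt shaker with grey cap, 44 mm diameter, 90 mm tall, standing loose on the chopping board or on the cruet tray at the back. Origin: centre of its underside.
- tin_low: Low food tin, 75 mm diameter, 58 mm tall, a bystander standing loose on the worktop. Origin: centre of its underside.
- jar_blue: Glass spice jar, 41 mm diameter, 105 mm tall, with a dark lid that bears a round blue sticker (31 mm) on top. Stands loose (1.9 mm of play) in one of the carousel's wire rings, 85 mm from the axis. Origin: centre of its underside, 30 mm above the worktop.
- jar_red: Glass spice jar, 41 mm diameter, 105 mm tall, with a dark lid that bears a round red sticker (31 mm) on top; holds the peppercorns. Stands loose (1.9 mm of play) in one of the carousel's wire rings, 85 mm from the axis. Origin: centre of its underside, 30 mm above the worktop.
- jar_white: Glass spice jar, 41 mm diameter, 105 mm tall, with a dark lid that bears a round white sticker (31 mm) on top; holds the salt. Stands loose (1.9 mm of play) in one of the carousel's wire rings, 85 mm from the axis. Origin: centre of its underside, 30 mm above the worktop.
- jar_green: Glass spice jar, 41 mm diameter, 105 mm tall, with a dark lid that bears a round green sticker (31 mm) on top. Stands loose (1.9 mm of play) in one of the carousel's wire rings, 85 mm from the axis. Origin: centre of its underside, 30 mm above the worktop.
- jar_yellow: Glass spice jar, 41 mm diameter, 105 mm tall, with a dark lid that bears a round yellow sticker (31 mm) on top. Stands loose (1.9 mm of play) in one of the carousel's wire rings, 85 mm from the axis. Origin: centre of its underside, 30 mm above the worktop.
Mind the look-alikes: they are no part of the job. Leave any purple look-alike of the jar_green alone.

How it is judged:
By the outcome, as a careful person would: the job done as asked, in the order asked, and still so for the second after the job is handed in, while the arm keeps its last pose, push and grip.
It also fails if it takes over 58 s, if anything falls off the work surface, if the arm or the gripper's body presses on something with over 40 N, if the wrist force passes 120 N, or if a joint passes its speed limit or range.

## Working session

There is one attempt and no reset: what is moved stays moved. The work goes in short steps, each a Python script; the robot and the scene stay as the last script left them, time stands still between calls to the robot, and variables do not carry over. Pictures are saved under pics/ and viewed, at most 10 in all, crops included, and the job is handed in when it is done.

```bash
mkdir -p pics; ls; python3 - <<'E'
from station import arm,snapshot,camera_info
import cv2
for n in ("top","side"):
    cv2.imwrite(f"pics/{n}0.png",snapshot(n)); c=camera_info(n); print(n,c)
print(camera_info("wrist"),arm.read_eef_rot(),arm.read_time())
E
```

```text
pics
top {'fx': 590.1081199160596, 'fy': 590.1081199160596, 'cx': 316.1253516548321, 'cy': 244.26319311589575, 'dist_coeffs': array([0.00095456, 0.        , 0.        , 0.        , 0.        ]), 'R': array([[-0.00736928, -0.9999691 ,  0.00273782],
       [-0.98721598,  0.00683931, -0.15924143],
       [ 0.15921778, -0.00387632, -0.98723587]]), 't': array([-0.06969503,  0.54792101,  1.36993268])}
side {'fx': 588.6692261032795, 'fy': 588.6692261032795, 'cx': 322.33804771071163, 'cy': 243.41382674322895, 'dist_coeffs': array([-0.19125948,  0.        ,  0.        ,  0.        ,  0.        ]), 'R': array([[-9.27167832e-01, -3.74646149e-01,  2.72235829e-04],
       [-1.76827262e-01,  4.36968213e-01, -8.81924544e-01],
       [ 3.30290676e-01, -8.17740206e-01, -4.71390523e-01]]), 't': array([0.4498452 , 0.22403855, 1.14671325])}
{'fx': 387.7599788401143, 'fy': 387.7599788401143, 'cx': 325.1554426377693, 'cy': 239.29993026618723, 'dist_coeffs': array([-0.05750467,  0.        ,  0.        ,  0.        ,  0.        ]), 'T_tool_cam': array([[ 5.57968244e-04, -9.55192438e-01, -2.95984958e-01,
         7.55768738e-02],
       [ 9.99999764e-01,  4.13966239e-04,  5.49185650e-04,
        -1.96934144e-04],
       [-4.02050200e-04, -2.95985194e-01,  9.55192443e-01,
        -7.08295069e-02],
       [ 0.00000000e+00,  0.00000000e+00,  0.00000000e+00,
         1.00000000e+00]])} [ 9.80960468e-01  1.94204034e-01 -2.48617098e-04 -1.13615777e-03] 0.1
```

View pics/top0.png

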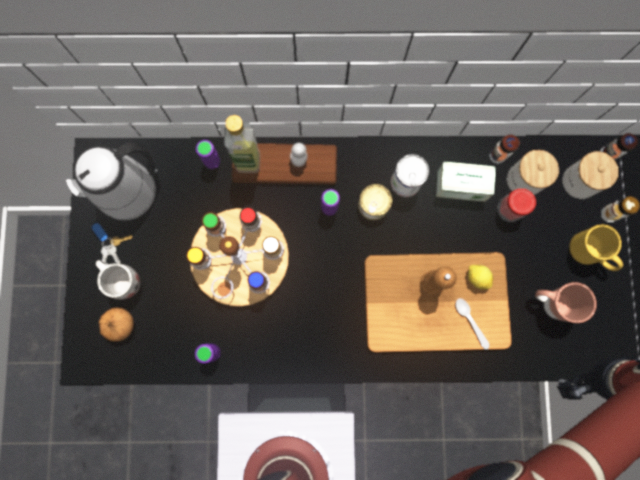

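View pics/side0.png

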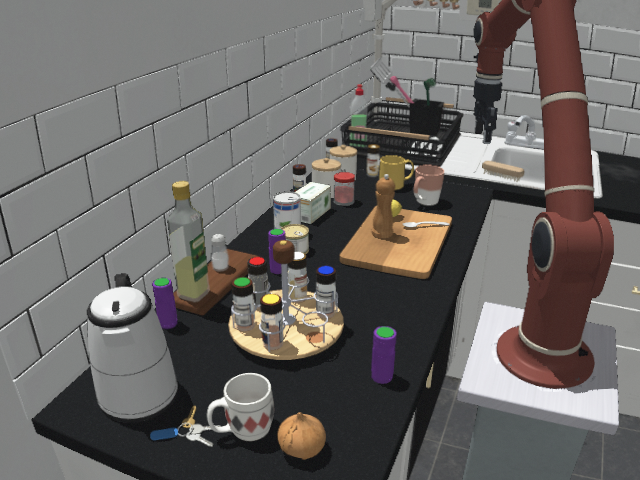

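The mill is on the board (top 443,278; side 385,210) and the shaker is on the back tray (298,153), so the red jar is wanted. Things it could be confused with in the top view:
- Red sticker on the carousel, at (248,215): my choice.
- Red-lidded storage jar off the carousel, at (517,203).
- Reddish mug, at (575,303).

Next I'll measure the lids and knob in both views.

```bash
cat > h.py <<'E'
import numpy as np, cv2
from station import arm,snapshot,camera_info,ticket
from scipy.spatial.transform import Rotation as Rn
def cam(n):
    c=camera_info(n); K=np.array([[c["fx"],0,c["cx"]],[0,c["fy"],c["cy"]],[0,0,1]])
    if n=="wrist":
        T=np.eye(4); T[:3,:3]=Rn.from_quat(arm.read_eef_rot()).as_matrix(); T[:3,3]=arm.read_tool_pos()
        W=np.linalg.inv(T@np.array(c["T_tool_cam"])); R,t=W[:3,:3],W[:3,3]
    else: R,t=np.array(c["R"]),np.array(c["t"])
    return K,np.array(c["dist_coeffs"]),R,t
def ray(C,p):
    K,d,R,t=C; q=cv2.undistortPoints(np.array([[p]],float),K,d)[0,0]
    v=R.T@np.array([q[0],q[1],1]); return -R.T@t, v/np.linalg.norm(v)
def onz(C,p,z):
    o,v=ray(C,p); return o+v*(z-o[2])/v[2]
def tri(C1,p1,C2,p2):
    (a,u),(b,v)=ray(C1,p1),ray(C2,p2)
    s=np.linalg.lstsq(np.c_[u,-v],b-a,rcond=None)[0]
    x,y=a+s[0]*u,b+s[1]*v; return (x+y)/2,np.linalg.norm(x-y)
HUE=dict(red=(174,6),yellow=(22,34),green=(50,75),blue=(110,128))
def blobs(im,col,box,amin=15):
    h=cv2.cvtColor(im,cv2.COLOR_BGR2HSV)
    if col=="white": m=(h[...,1]<50)&(h[...,2]>170)
    else:
        lo,hi=HUE[col]; H=h[...,0]; m=((H>=lo)|(H<=hi)) if lo>hi else ((H>=lo)&(H<=hi)); m&=(h[...,1]>150)&(h[...,2]>90)
    k=np.zeros(m.shape,np.uint8); x0,y0,x1,y1=box; k[y0:y1,x0:x1]=m[y0:y1,x0:x1]
    n,_,s,c=cv2.connectedComponentsWithStats(k)
    return sorted([(int(s[i,4]),c[i].round(1).tolist(),s[i,:4].tolist()) for i in range(1,n) if s[i,4]>=amin],reverse=True)
E
python3 - <<'E'
from h import *
t,s=cv2.imread("pics/top0.png"),cv2.imread("pics/side0.png"); Ct,Cs=cam("top"),cam("side")
for c in ["red","yellow","green","blue","white"]:
    a=blobs(t,c,(185,200,295,310)); b=blobs(s,c,(225,235,345,345))
    print(c,a[:3],b[:3])
    if a and b:
        p,e=tri(Ct,a[0][1],Cs,b[0][1]); print("   ",p.round(4),round(e,4), onz(Ct,a[0][1],.135).round(4))
# disc: tan mask ellipse in top
h=cv2.cvtColor(t,cv2.COLOR_BGR2HSV); m=((h[...,0]>8)&(h[...,0]<28)&(h[...,2]>120)).astype(np.uint8); m[:,:180]=0;m[:,300:]=0;m[:195]=0;m[315:]=0
pts=cv2.convexHull(np.argwhere(m)[:,::-1].astype(np.int32)); (el)=cv2.fitEllipse(pts); print(el, onz(Ct,el[0],.03))
print("reach centre from knob", onz(Ct,(230,246),.21), tri(Ct,(230,246),Cs,(284,248)))
A=cv2.resize(t[190:320,170:310],None,fx=3.5,fy=3.5,interpolation=2); B=cv2.resize(s[230:360,215:355],None,fx=2.5,fy=2.5,interpolation=2)
B=cv2.copyMakeBorder(B,0,A.shape[0]-B.shape[0],0,0,0); cv2.imwrite("pics/crop1.png",np.hstack([A,B[:, :305]]))
E
```

```text
red [(187, [247.7, 214.9], [241, 207, 15, 16])] [(102, [256.6, 260.5], [249, 257, 16, 8])]
    [0.6004 0.0805 0.1336] 0.0017 [0.6009 0.0807 0.135 ]
yellow [(132, [194.3, 254.7], [188, 248, 15, 15])] [(91, [270.0, 298.8], [263, 294, 16, 10])]
    [0.5105 0.1988 0.1337] 0.0015 [0.511  0.1988 0.135 ]
green [(30, [208.9, 220.8], [205, 216, 10, 9])] [(94, [241.9, 281.5], [235, 278, 15, 8])]
    [0.5871 0.1675 0.1355] 0.0016 [0.588  0.1679 0.135 ]
blue [(130, [255.6, 279.8], [250, 274, 13, 13])] [(104, [325.6, 269.6], [318, 266, 16, 8])]
    [0.4536 0.0616 0.1339] 0.0007 [0.4538 0.0616 0.135 ]
white [(371, [258.2, 250.1], [237, 237, 42, 36]), (85, [216.0, 285.3], [211, 276, 14, 23]), (76, [211.0, 255.6], [203, 248, 22, 18])] [(68, [270.2, 319.2], [265, 315, 11, 10]), (59, [298.5, 255.1], [294, 252, 10, 8]), (40, [321.6, 321.3], [313, 312, 15, 15])]
    [ 0.5584  0.0764 -0.0097] 0.0339 [0.5204 0.0563 0.135 ]
((238.54815673828125, 256.6868591308594), (97.60554504394531, 100.9478759765625), 70.41879272460938) [0.520623   0.11359169 0.03      ]
reach centre from knob [0.51818506 0.10872235 0.21      ] (array([0.52048422, 0.11087789, 0.19460146]), np.float64(0.00032244541576535127))
```

View pics/crop1.png

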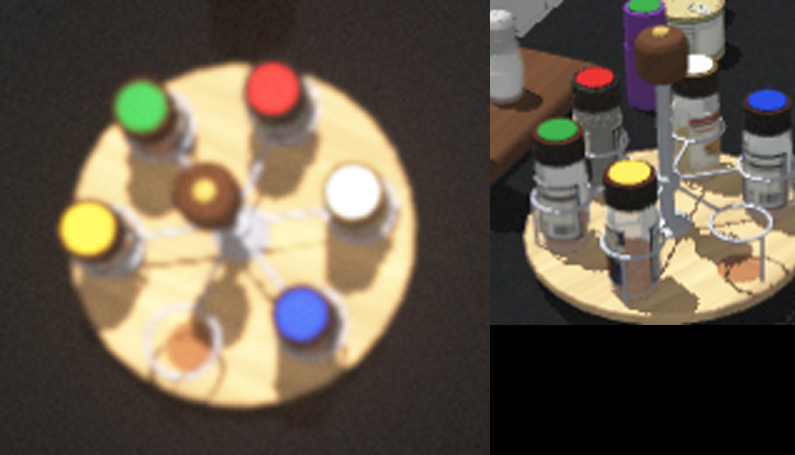

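The crop shows the red sticker at (273,90), which maps to top (248,216). It stands in a carousel ring, with its lid measured at z=0.134 as expected. I'll raise the arm and look at the knob from close above with the wrist camera.

```bash
python3 - <<'E'
from h import *
P=np.array([[.6004,.0805],[.5105,.1988],[.5871,.1675],[.4536,.0616]])
A=np.c_[2*P,np.ones(4)]; s=np.linalg.lstsq(A,(P**2).sum(1),rcond=None)[0]; print("circle",s[:2],np.sqrt(s[2]+s[0]**2+s[1]**2))
c=s[:2]
q0=np.array(arm.read_joint_positions())
def down(yaw): # tool z down, tool x at world angle yaw
    x=np.array([np.cos(yaw),np.sin(yaw),0]); z=np.array([0,0,-1.]); return Rn.from_matrix(np.c_[x,np.cross(z,x),z]).as_quat()
for d in range(-180,180,30):
    j=arm.ik([c[0],c[1],.246],down(np.radians(d))); print(d,None if j is None else np.round(j,2))
p=arm.read_tool_pos(); arm.line_to([p[0],p[1],.40],velocity=.2)
yaw=np.radians(180)
for w in [(c[0]-.0,c[1],.40)]:
    for d in (180,150,-150,120,-120):
        try: arm.movep(list(w),down(np.radians(d))); print("yaw",d); break
        except arm.MotionError as e: print(d,e)
C=cam("wrist"); im=snapshot("wrist"); cv2.imwrite("pics/w1.png",im); np.savez("w1.npz",R=C[2],t=C[3])
print(arm.read_tool_pos(),np.round(arm.read_joint_positions(),3),arm.read_time())
E
```

```text
circle [0.52125729 0.11365322] 0.08551342301427975
-180 [ 0.25  0.62 -0.79  1.82  0.54  0.93  0.79]
-150 [ 0.41  0.77 -1.15  1.82  0.79  1.1   1.07]
-120 [ 0.41  0.77 -1.15  1.82  0.79  1.1   1.59]
-90 [ 0.41  0.77 -1.15  1.82  0.79  1.1   2.12]
-60 [-0.35  0.51  0.14  1.84 -0.09  0.8  -2.78]
-30 [-0.25  0.5  -0.01  1.84  0.01  0.8  -2.36]
0 [-0.14  0.51 -0.17  1.83  0.11  0.81 -1.94]
30 [-0.07  0.52 -0.28  1.83  0.19  0.82 -1.49]
60 [-0.    0.53 -0.38  1.83  0.25  0.83 -1.03]
90 [ 0.06  0.54 -0.48  1.83  0.32  0.85 -0.58]
120 [ 0.13  0.56 -0.59  1.82  0.4   0.87 -0.12]
150 [ 0.19  0.59 -0.69  1.82  0.47  0.9   0.33]
yaw 180
[0.52170632 0.11256656 0.39976179] [ 0.381  0.505 -1.014  1.587  0.441  1.298  0.871] 3.4833
```

View pics/w1.png

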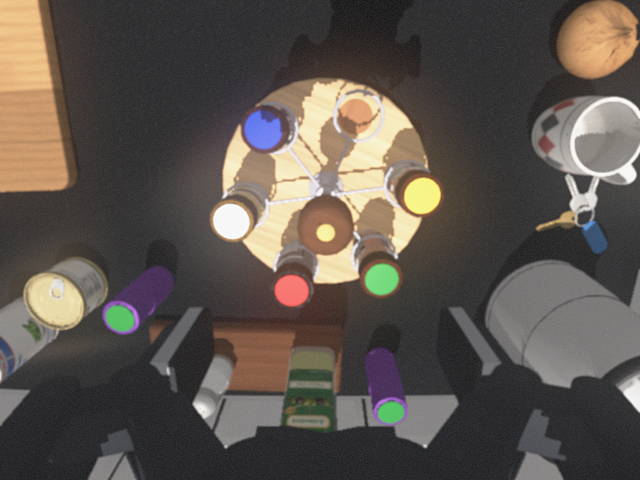

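The wrist view shows the knob's gold dot at (325,232), red at (293,290), white at (232,221), green at (380,278), yellow at (423,196), blue at (265,129) and the empty ring at (358,112). Now I'll measure the centre precisely, then grasp.

```bash
python3 - <<'E'
from h import *
im=cv2.imread("pics/w1.png"); C=cam("wrist"); Ct,Cs=cam("top"),cam("side"); t=cv2.imread("pics/top0.png"); s=cv2.imread("pics/side0.png")
P={}
for c in ["red","yellow","green","blue","white"]:
    b=blobs(im,c,(200,90,450,320))
    if c=="white": b=[x for x in b if 200<x[1][0]<250 and 200<x[1][1]<245]
    P[c]=onz(C,b[0][1],.135)[:2]; a=blobs(t,c,(185,200,295,310))
    print(c,b[0],P[c].round(4), [v.round(4) if hasattr(v,'round') else v for v in tri(C,b[0][1],Ct,a[0][1])] if c!="white" else "")
X=np.array(list(P.values())); A=np.c_[2*X,np.ones(5)]; q=np.linalg.lstsq(A,(X**2).sum(1),rcond=None)[0]; print("circle",q[:2],np.sqrt(q[2]+q[0]**2+q[1]**2))
for c in P: d=P[c]-q[:2]; print(c,np.degrees(np.arctan2(d[1],d[0])).round(1))
def dot(I,x0,y0,x1,y1):
    g=I[y0:y1,x0:x1].astype(float).sum(2); m=g>(g.max()+np.median(g))/2; ys,xs=np.nonzero(m); return [xs.mean()+x0,ys.mean()+y0]
dw=dot(im,310,218,342,248); dt=dot(t,222,238,235,251); print(dw,dt,tri(C,dw,Ct,dt),onz(C,dw,.21),onz(Ct,dt,.21))
E
```

```text
red (53, [294.2, 279.8], [276, 275, 33, 16]) [0.5898 0.0834] [array([0.606 , 0.0824, 0.1022]), np.float64(0.0055)]Traceback (most recent call last):
  File "<stdin>", line 7, in <module>
IndexError: list index out of range
```

```bash
sed -i 's/(h\[...,1\]>150)&(h\[...,2\]>90)/(h[...,1]>110)\&(h[...,2]>150)/; s/yellow=(22,34)/yellow=(23,34)/' h.py; python3 - <<'E'
from h import *
im=cv2.imread("pics/w1.png"); C=cam("wrist"); Ct,Cs=cam("top"),cam("side"); t=cv2.imread("pics/top0.png")
P={}
near=dict(red=(293,290),yellow=(423,196),green=(380,278),blue=(265,129),white=(232,221))
for c in near:
    b=[x for x in blobs(im,c,(200,90,450,320)) if np.hypot(*(np.array(x[1])-near[c]))<12]
    if not b: print(c,"none"); continue
    P[c]=onz(C,b[0][1],.135)[:2]; a=blobs(t,c,(185,200,295,310))
    print(c,b[0],P[c].round(4), tri(C,b[0][1],Ct,a[0][1]) if c!="white" and a else "")
X=np.array(list(P.values())); A=np.c_[2*X,np.ones(len(X))]; q=np.linalg.lstsq(A,(X**2).sum(1),rcond=None)[0]; print("circle",q[:2],np.sqrt(q[2]+q[0]**2+q[1]**2))
for c in P: d=P[c]-q[:2]; print(c,np.degrees(np.arctan2(d[1],d[0])).round(1))
def dot(I,x0,y0,x1,y1):
    g=I[y0:y1,x0:x1].astype(float).sum(2); m=g>(g.max()+np.median(g))/2; ys,xs=np.nonzero(m); return [xs.mean()+x0,ys.mean()+y0]
dw=dot(im,310,218,342,248); dt=dot(t,222,238,235,251); print(dw,dt,tri(C,dw,Ct,dt),onz(C,dw,.21),onz(Ct,dt,.21))
E
```

```text
red (884, [291.2, 290.2], [274, 275, 35, 32]) [0.6005 0.0803] (array([0.60028883, 0.08080518, 0.13628973]), np.float64(0.0011061493638847176))
yellow (939, [422.6, 195.2], [405, 178, 35, 36]) [0.5096 0.1982] (array([0.51215242, 0.20058943, 0.12405617]), np.float64(0.0012029293711679156))
green (708, [381.9, 278.9], [366, 264, 33, 31]) [0.589  0.1656] (array([0.58993522, 0.16612768, 0.13299151]), np.float64(0.00034987591602612033))
blue (1023, [262.2, 130.6], [245, 111, 37, 38]) [0.4546 0.0599] (array([0.45430593, 0.06076746, 0.14042527]), np.float64(0.00027036588637504325))
white (1012, [230.9, 220.8], [213, 203, 37, 36]) [0.5326 0.028 ] 
circle [0.52142331 0.11319946] 0.085687042816673
red -22.6
yellow 97.9
green 37.8
blue -141.4
white -82.5
[np.float64(325.34285714285716), np.float64(232.3673469387755)] [np.float64(227.8), np.float64(243.9)] (array([0.52232046, 0.11310468, 0.20957677]), np.float64(0.0011708309820026939)) [0.52172785 0.11273156 0.21      ] [0.52270487 0.11343426 0.21      ]
```

Knob axis is (0.5217, 0.1130) with its top at z=0.2096, as expected. Ring angle for red is −22.2°, so I need to turn about −157.8°. Grasping now.

```bash
python3 - <<'E'
from h import *
arm.move_gripper(1.0,40)
q=np.array(arm.read_joint_positions()); q[6]+=np.radians(65); arm.move_j(q.tolist())
arm.line_to([.5217,.1130,.32],velocity=.15); arm.line_to([.5217,.1130,.244],velocity=.06)
print(arm.read_tool_pos(),np.round(arm.read_joint_positions(),3),arm.read_ft_force())
arm.move_gripper(0.0,50)
print("open",arm.read_opening(),arm.read_finger_force(),arm.read_ft_force(),arm.read_wrist_torque(),arm.read_tool_pos(),arm.read_time())
cv2.imwrite("pics/t1.png",snapshot("top"))
E
```

```text
[0.52190165 0.11314186 0.24441378] [ 0.305  0.656 -0.9    1.819  0.617  0.973  1.845] [ 0.05381753 -0.10123319  0.60003265]
open 0.47130944739412994 50.47953512985259 [-1.27905471 -0.52307079  5.0664736 ] [-0.01098317  0.67681571 -0.08231156] [0.52133402 0.11320991 0.2444781 ] 7.3417
```

```bash
python3 - <<'E'
from h import *
q=np.array(arm.read_joint_positions()); q0=q[6]
for i in range(1,7):
    q[6]=q0-np.radians(157.8)*i/6; arm.move_j(q.tolist())
    print(i,np.round(arm.read_ft_force(),1),np.round(arm.read_wrist_torque(),2),round(arm.read_opening(),3),arm.read_time())
arm.pause(.3)
print(q0-arm.read_joint_positions()[6],arm.read_tool_pos())
cv2.imwrite("pics/s2.png",snapshot("side"));C=cam("wrist");w=snapshot("wrist");t=snapshot("top");cv2.imwrite("pics/w2.png",w)
Ct=cam("top"); cv2.imwrite("pics/t2.png",t)
for n,I,K,bx in (("top",t,Ct,(185,195,295,315)),("wrist",w,C,(0,0,640,480)),("side",cv2.imread("pics/s2.png"),cam("side"),(225,235,345,345))):
  for c in ["red","yellow","green","blue"]:
    for b in blobs(I,c,bx,40)[:3]: 
        p=onz(K,b[1],.135)[:2]; d=p-[.5217,.113]; r=np.hypot(*d)
        if .07<r<.1: print(n,c,b[:2],p.round(4),r.round(4),np.degrees(np.arctan2(d[1],d[0])).round(1))
cv2.imwrite("pics/m2.png",np.hstack([cv2.resize(t[190:320,170:310],(400,371)),cv2.resize(w,(400,300))[:371] if 0 else cv2.copyMakeBorder(cv2.resize(w,(400,300)),0,71,0,0,0)]))
E
```

```text
1 [ 0.1 -0.5  2.3] [ 0.09  0.24 -0.06] 0.471 7.9083
2 [-0.3 -2.   2.1] [-0.02  0.08 -0.07] 0.469 8.425
3 [-0.5 -3.1  2.4] [-0.22 -0.16 -0.06] 0.47 8.9417
4 [-0.6 -5.8  4.4] [-0.61 -0.27 -0.08] 0.468 9.4583
5 [-0.8 -5.4  3.5] [-0.78 -0.26 -0.02] 0.468 9.975
6 [-1.8 -5.   5.5] [-0.99 -0.23 -0.06] 0.466 10.4917
2.7501102823564243 [0.52106941 0.11212208 0.24447662]
top red (103, [232.0, 287.4]) [0.4373 0.1136] 0.0844 179.6
top yellow (160, [266.0, 229.7]) [0.5667 0.0392] 0.0864 -58.6
wrist yellow (179, [385.6, 400.6]) [0.5518 0.0342] 0.0843 -69.1
wrist green (601, [270.9, 403.4]) [0.4866 0.0352] 0.0854 -114.3
wrist blue (4075, [413.4, 117.6]) [0.5637 0.1867] 0.0849 60.3
side green (84, [318.3, 262.1]) [0.4777 0.0408] 0.0846 -121.4
side blue (121, [247.5, 289.6]) [0.5626 0.1884] 0.0858 61.5
```

View pics/m2.png

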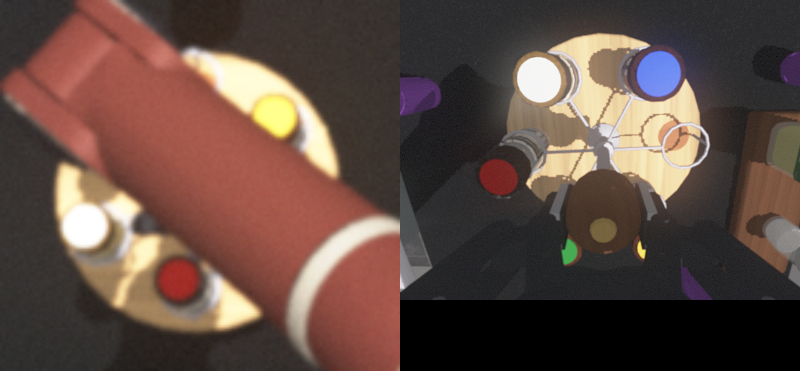

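View pics/s2.png

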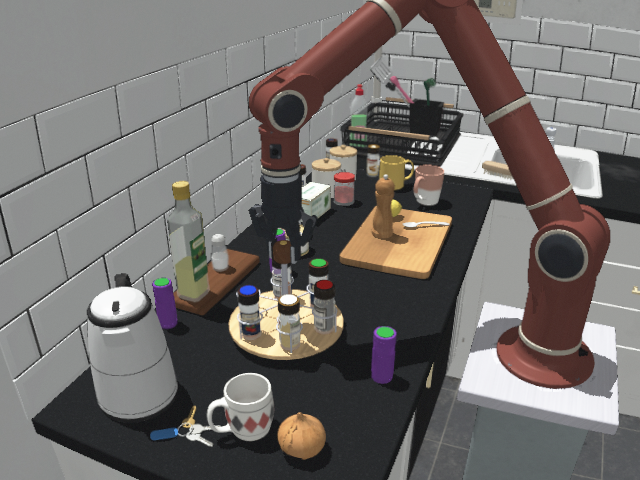

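Red now stands at the front (side 324,286; top 232,287), with all the jars upright. I'll check the angle more finely using all the jars, including the darker red in the wrist view.

```bash
python3 - <<'E'
from h import *
I={"top":cv2.imread("pics/t2.png"),"wrist":cv2.imread("pics/w2.png"),"side":cv2.imread("pics/s2.png")}
base=dict(red=180,white=120,blue=60,yellow=-60,green=-120)
for n,im in I.items():
    C=cam(n); h=cv2.cvtColor(im,cv2.COLOR_BGR2HSV); H,S,V=h[...,0],h[...,1],h[...,2]
    M=dict(red=((H<5)|(H>174))&(S>160)&(V>70),white=(S<60)&(V>190),blue=(H>105)&(H<128)&(S>110)&(V>130),yellow=(H>22)&(H<34)&(S>120)&(V>150),green=(H>50)&(H<75)&(S>110)&(V>120))
    for c,m in M.items():
        k,_,s,ce=cv2.connectedComponentsWithStats(m.astype(np.uint8))
        for i in range(1,k):
            if s[i,4]<40: continue
            bc=(s[i,0]+(s[i,2]-1)/2,s[i,1]+(s[i,3]-1)/2)
            d=onz(C,ce[i],.135)[:2]-[.5217,.113]; r=np.hypot(*d); a=np.degrees(np.arctan2(d[1],d[0]))
            e=(a-base[c]+180)%360-180
            if .075<r<.095 and abs(e)<15: print(n,c,s[i].tolist(),r.round(4),"err",e.round(1))
E
```

```text
top red [225, 281, 14, 14, 160] 0.0845 err -0.4
top white [191, 252, 26, 28, 339] 0.0771 err -0.5
top yellow [259, 223, 15, 15, 89] 0.0864 err 1.4
wrist red [127, 254, 62, 58, 2678] 0.0867 err 0.6
wrist white [187, 91, 71, 73, 4084] 0.0856 err 0.8
wrist blue [378, 81, 72, 74, 4093] 0.0849 err 0.4
wrist yellow [380, 386, 13, 27, 179] 0.0843 err -9.1
wrist green [259, 382, 25, 41, 672] 0.0854 err 5.6
side red [317, 280, 16, 9, 118] 0.0867 err -1.4
side white [280, 294, 17, 11, 135] 0.0868 err 0.4
side blue [240, 285, 16, 10, 127] 0.0859 err 1.5
side green [311, 259, 15, 8, 93] 0.084 err -1.5
```

The mean error over the unoccluded lids is about 0.3°, which is within measuring noise. The knob is still gripped and nothing else was touched, so I'm handing in.

```bash
python3 - <<'E'
from h import *
print(arm.read_opening(),arm.read_finger_force(),arm.read_time()); print(ticket.finish_job())
E
```

```text
0.4677473900000366 50.47450872254558 10.9417
the job is handed in; nothing more can be done
None
```

The pepper mill was on the board, so I turned the carousel until the red peppercorn jar stood at the front, about 0.3° off square by the camera images; I handed the job in at about 11 s, still gripping the knob, with the jars upright.

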